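# Backlit straightedge check of guitar frets

### The arm

A 7-joint arm with a two-finger parallel gripper is mounted at the origin on the work surface. World frame = base frame: x ahead of the robot, y to its left, z up, the work surface at z = 0. Lengths are in m, angles in rad, forces in N, time in s.
With the tool pointing down it reaches from about 0.425 to 1.025 m from the base axis. Payload 9.4 kg.
Tool frame: the origin (TCP) lies midway between the tips of the shut fingers; the grasp point (between the pads) lies 19 mm behind it (env.grasp_offset is the distance from the TCP to the grasp point, in m); z points along the fingers, y is the line along which they close (so a half turn about z gives the same grasp; the last joint's range is limited). The gripper opens to 93 mm and grips with 3 to 60 N. Pads are 15 mm wide; open, the fingers measure 128 mm over their backs; the gripper's body (75 mm by 188 mm) begins 65 mm behind the grasp point.
Start: joints at [1.207, 0.599, -0.003, 1.599, 0.002, 0.943, -0.08], TCP at [0.205, -0.695, 0.19] pointing down, gripper open.
Joint ranges: [-2.57, 2.57], [-0.35, 1.97], [-1.29, 1.29], [0.11, 2.56], [-1.05, 4.19], [0.11, 1.86], [-2.63, 2.63]. Speed limits (rad/s): [2.22, 2.22, 3.01, 3.01, 3.14, 3.14, 3.14].

### API

Orientations are given as a unit quaternion [w, x, y, z].
In Python, from workcell import env gives the robot as it stands. The module is installed in compiled form; this text tells all that it offers.
- The arm moves only by the tool carry_out, never from a script. Its argument "series" is a list of rows, each a list of 5 numbers: the finger opening in mm, from 0 to 93, then the shift along the world's x, y, z in units of 25 mm (1.0 is 25 mm), then the turn about the world's z in units of 6 degrees (1.0 is 6 degrees). A call has 1 to 10 rows; each row shifts and turns the commanded pose from where the row before left it; what a row does not reach is not made up. A row lasts 1/12 s, in which the tool goes at most 41.7 mm and 7.16 degrees, less where a joint would pass 70% of its speed; a pose out of reach is approached as far as the arm can. A call is refused whole if a number of a shift passes 1 or a number of a turn 1, either way. A call with a gripper value outside its range is refused whole. The fingers move at their own pace and stop on an object; "newtons" is the grip in N (left out, the last holds). Time passes only in rows, so rows that do not move let the fingers close. It gives the time, the measured TCP pose, the force, the opening and the grip force at its end, in the units of the state.
- env.state(): the state, without advancing time (a new reading comes with each control period).
- env.camera(name): name is "scene" or "top"; returns the picture (384x512x3 uint8, red, green, blue); there is no depth.
- env.camera_model(name): a dict with "intrinsics" (3x3 intrinsics, pixels), "R" (3x3) and "t" (3): a world point X has camera coordinates R X + t. Camera axes: x right, y down, z forward; pixel columns grow to the right and rows downward; lengths in m; the calibration is good to about 2 mm. A picture is of the moment at which its call begins. camera_model takes no time and is no camera call.
- env.finish_job(): hands the job in; it is judged then, once.
The state is a dict: "t": time; "joint_positions": joint angles; "joint_vel": joint speeds; "effort": joint torques, N m; "tcp_pos": TCP position; "ee_rot": TCP orientation; "ft_force": force on the tool from outside, world axes, zero at the start; "moment": the same for the moment, N m; "grip_width": finger opening in m; "grasp_force": force on a finger pad.
Only numpy, scipy, OpenCV 4.12 (cv2) and the standard library are available. Lean on these libraries where they do the work, as an engineer would, in place of code of your own. Each camera call takes 0.05 s, during which the arm holds its last target. There are 200 camera calls.

### The job

Swing the lamp on the clamp-on light pole round by its stiff jib until the lamp head stands behind the guitar neck, squarely opposite the double-dot marker, and let go so that it stays there. Then take the knife-edge straightedge out of the wooden phone cradle and hold it edge down on the frets so the light shows any gap: centred over the double dots, along the middle of the neck and in line with it, standing upright, pressed on only lightly with a few newtons. Finish while still gripping it there, and leave the pick dispenser, the capo and the tuner clip where they lie.

Things in the scene. Friction and masses are not known exactly. Their poses are not given: they have to be found in the camera images.
- jib: Lamp jib: a level aluminium tube, 16 mm thick, 270 mm up, swinging about an upright pole (25 mm thick, 450 mm tall, clamped near the table's far right corner). Origin on the tube's centre line where it is clear to take or push: 310 mm from the pole's axis, 50 mm before the lamp. x points to the pole. Stiff: 3 N here moves it, it stays where left. Clockwise from above brings it to the neck.
- lamp_head (a point): Centre of the aluminium lamp head, a 50 mm round, 64 mm long spotlight hung 55 mm below the jib, 360 mm from the pole's axis, dipped 35 degrees so that it shines outward and down. Its underside is about 180 mm above the table.
- neck: Bare guitar neck, no strings, 660 mm long, fretboard up (52 mm wide, white dots, steel frets) in a fixed wooden rest. Origin on its underside below the double dots, 45 mm above the table; x to the headstock, z up, -y the side behind it, away from the robot. Fret crowns: a level plane 23.7 mm above the origin. It cannot move sideways; its pads give about 1 mm per 5 N of push (8 mm at most).
- double_dot (a point): The marked spot: the point midway between the two white dots (8 mm across, side by side across the neck, 25 mm apart, between the 11th and 12th frets, 314 mm from the white nut), at the height of the fret crowns, about 69 mm above the table. Axes as the neck's.
- straightedge: Knife-edge steel straightedge, 125 mm long, 46 mm tall, standing edge down in the cradle's slot. Blade 8 mm thick, bevelled to a 3 mm wide straight edge below; a black grip 80 mm long, 14 mm thick, with flat upright sides covers it from 17 to 46 mm above the edge. Origin at the middle of the edge; x along the edge, z up. About 0.24 kg. Either end may point either way.
- cradle: Wooden phone cradle, a loose block 110 x 74 mm and 38 mm tall with an upright slot 10 mm wide and 12 mm deep along its length (x); the slot's floor is 26 mm above the table. The straightedge stands in the slot, so all of it higher than 12 mm above its edge is clear of the wood. Origin centre of the underside.
- pick_dispenser: Bystander: spring push dispenser of guitar picks, a 74 x 58 mm foot with a tower and plunger, 117 mm tall. Origin centre of the underside.
- capo: Bystander: steel spring capo lying flat, about 130 x 65 mm, 14 mm tall.
- tuner_clip: Bystander: plastic clip-on tuner lying flat, about 85 x 30 mm, 12 mm tall.

How it is judged:
On the way, in this order (a step that is already met when the one before it is completed fails the run):
1. the lamp head stands behind the neck, within 40 mm of square opposite the double dots, at rest and let go (x of lamp_head in the frame of neck between -0.04 and 0.04 m and y of lamp_head in the frame of neck below -0.08 m and angular speed of jib below 0.03 rad/s and contact force between the arm and jib below 0.1 N), for 0.3 s.
2. the straightedge is lifted out of the cradle in the gripper (z of straightedge in the frame of cradle above 0.045 m and contact force between the fingers and straightedge above 2 N), for 0.1 s.
At the end, for the whole second after the job is handed in: Still gripped, the straightedge stands edge down on the frets: middle within 10 mm of the double dots along the neck and 8 mm across, in line and upright within 5 degrees, pressed on with 1 to 12 N, at rest; the lamp head is behind the neck, within 40 mm of square opposite the double dots (x of lamp_head in the frame of neck between -0.04 and 0.04 m and y of lamp_head in the frame of neck below -0.08 m and x of straightedge in the frame of double_dot between -0.01 and 0.01 m and y of straightedge in the frame of double_dot between -0.008 and 0.008 m and z of straightedge in the frame of double_dot between -0.003 and 0.003 m and angle between the x axis of straightedge and the x axis of neck, either way round below 0.087 rad and angle between straightedge's own z axis and vertical below 0.087 rad and contact force between straightedge and neck between 1 and 12 N and contact force between the fingers and straightedge above 2 N and contact force between straightedge and cradle below 0.1 N and linear speed of straightedge below 0.01 m/s); the arm keeps its last pose, push and grip.
It fails at once if the straightedge is struck or pressed hard on the neck (over 25 N) (contact force between straightedge and neck above 25 N).
It fails at once if the pick dispenser is disturbed (moved over 15 mm) (distance of pick_dispenser from where it was at the start of the episode above 0.015 m).
It fails at once if the capo is disturbed (moved over 15 mm) (distance of capo from where it was at the start of the episode above 0.015 m).
It fails at once if the tuner clip is disturbed (moved over 15 mm) (distance of tuner_clip from where it was at the start of the episode above 0.015 m).
It also fails if it takes over 67 s, if anything falls off the work surface, if the arm or the gripper's body presses on something with over 40 N, if the wrist force passes 120 N, or if a joint passes its speed limit or range.

## Working session

There is one attempt and no reset: what is moved stays moved. The work goes in short steps, Python scripts to look and compute and a tool call to move; the robot and the scene stay as the last step left them, time stands still between calls to the robot, and variables do not carry over. Pictures are saved under pics/ and viewed, at most 10 in all, crops included, and the job is handed in when it is done.

Besides the shell and the picture viewer there is one more tool, called after ">>>" by a JSON object that holds its "op" and its "data", one argument or row to a line. carry_out: Moves the arm, as the interface text tells. Its arguments: {"type":"object","properties":{"series":{"type":"array","items":{"type":"array","items":{"type":"number"}}},"newtons":{"type":"number"}},"required":["series"]}

```bash
mkdir -p pics
cat > h.py <<'E'
import numpy as np, cv2
from workcell import env
def snap(n,f):
    im=env.camera(n); cv2.imwrite('pics/'+f,cv2.cvtColor(im,cv2.COLOR_RGB2BGR)); return im
def ray(n,u,v,z):
    m=env.camera_model(n);K,R,t=[np.array(m[k]) for k in('intrinsics','R','t')]
    d=R.T@np.linalg.solve(K,[u,v,1.]);c=-R.T@t
    return c+d*(z-c[2])/d[2]
def proj(n,X):
    m=env.camera_model(n);K,R,t=[np.array(m[k]) for k in('intrinsics','R','t')]
    p=K@(R@np.array(X)+t);return p[:2]/p[2]
E
python3 - <<'E'
from h import *
for n in('top','scene'):
    im=snap(n,n+'0.png')
    cv2.imwrite('pics/%s0b.png'%n,cv2.resize(cv2.imread('pics/%s0.png'%n),(800,600),interpolation=cv2.INTER_CUBIC))
    m=env.camera_model(n);print(n,-np.array(m['R']).T@np.array(m['t']),m['R'])
print(env.state(),env.grasp_offset)
E
```

```text
top [ 0.38412919 -0.03200036  1.1266647 ] [[ 0.00328705 -0.99989682  0.01398374]
 [-0.98558479 -0.00560474 -0.16908935]
 [ 0.16915028 -0.01322636 -0.98550152]]
scene [1.11703912 0.47418174 0.73154118] [[-0.65938025  0.75178742  0.00577538]
 [ 0.43366049  0.38660914 -0.8139238 ]
 [-0.61413049 -0.53418072 -0.58094293]]
{'t': 0.1, 'joint_positions': array([ 1.20727189,  0.60007472, -0.00254158,  1.60001538,  0.00181953,
        0.94291466, -0.07981645]), 'joint_vel': array([ 0.00104683, -0.00213711,  0.00173148,  0.00104142,  0.00014176,
       -0.00043889, -0.00129493]), 'effort': array([ 4.60196563e-03, -7.66544151e+01,  1.50153480e+00, -2.52933562e+01,
       -5.23479923e-02,  1.37002111e-02,  6.68184475e-05]), 'tcp_pos': array([ 0.20495354, -0.69494227,  0.18883733]), 'ee_rot': array([-6.83475621e-04,  9.89730118e-01,  1.42946830e-01, -1.73504174e-04]), 'ft_force': array([-0.57041451, -0.07903128,  0.59698082]), 'moment': array([-0.01573189,  0.05409808, -0.01188902]), 'grasp_force': 0.0, 'grip_width': 0.0929766061852436} 0.0188
```

View pics/top0b.png

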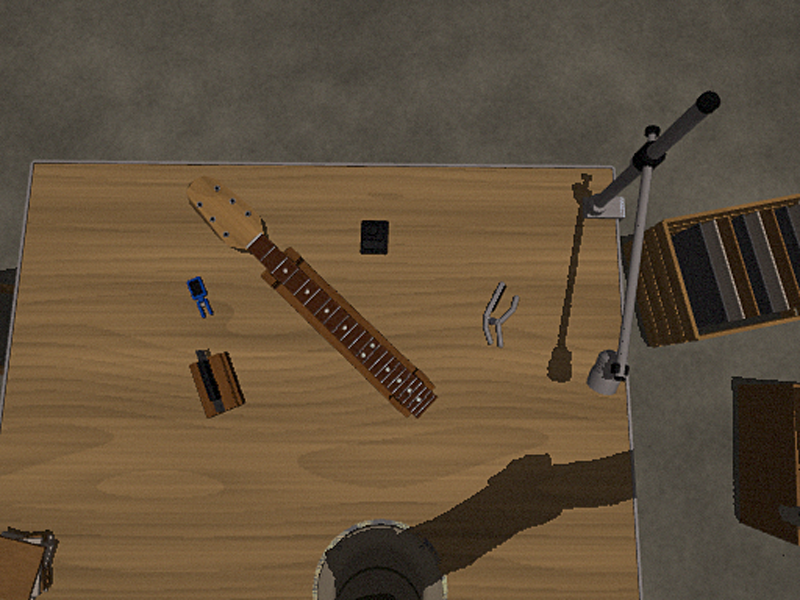

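View pics/scene0b.png

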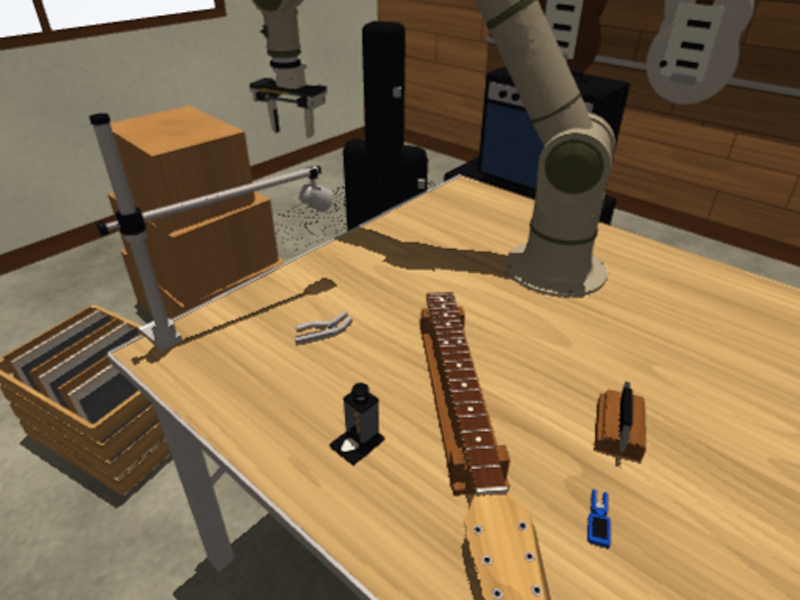

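Run:
```python
from h import *
s=1/1.5625
r=lambda u,v,z:ray('top',u*s,v*s,z).round(4)
print('nut',r(257,243,.069),'end',r(425,402,.069))
print('pole top',r(707,101,.45),'jib@pole',r(649,155,.27),'jib end',r(622,368,.27),'lamp',r(604,372,.215))
print('clamp',r(605,207,.0))
print('blade ends',r(202,350,.072),r(214,414,.05),'disp',r(375,237,.06),'capo',r(500,315,.01),'tuner',r(200,297,.01))
im=cv2.imread('pics/top0.png')
a=cv2.resize(im[140:275,155:285],None,fx=4.2,fy=4.2,interpolation=cv2.INTER_CUBIC)
b=cv2.resize(im[215:275,115:165],None,fx=4.4,fy=4.4,interpolation=cv2.INTER_CUBIC)
c=np.zeros((567,800,3),np.uint8);c[:a.shape[0],:a.shape[1]]=a;c[:264,560:780]=b
cv2.imwrite('pics/c1.png',c)
```

```text
nut [0.6646 0.2496 0.069 ] end [ 0.3549 -0.0844  0.069 ]
pole top [ 0.7656 -0.448   0.45  ] jib@pole [ 0.768  -0.4516  0.27  ] jib end [ 0.4136 -0.3833  0.27  ] lamp [ 0.4087 -0.3753  0.215 ]
clamp [ 0.7685 -0.4792  0.    ]
blade ends [0.4516 0.3435 0.072 ] [0.3306 0.3203 0.05  ] disp [0.6811 0.0153 0.06  ] capo [ 0.5302 -0.2431  0.01  ] tuner [0.5645 0.3769 0.01  ]
```

View pics/c1.png

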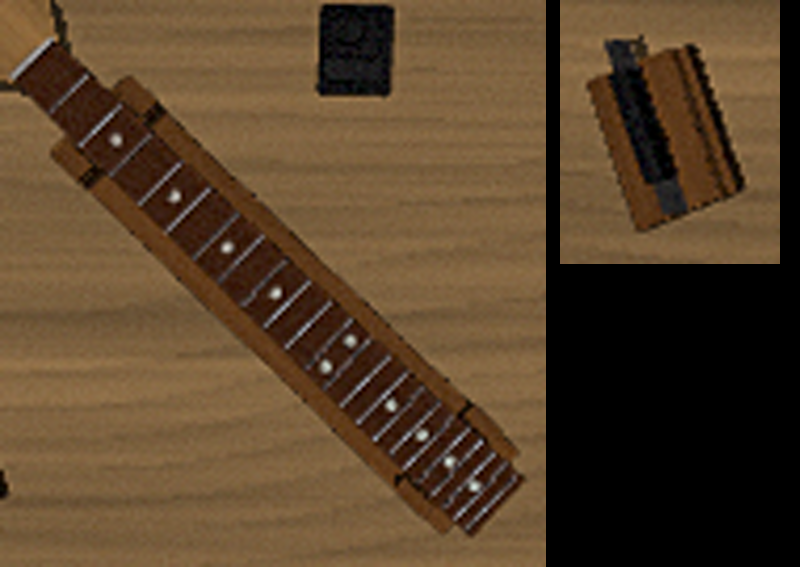

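Run:
```python
from h import *
from scipy.optimize import minimize
g=lambda p,z:ray('top',(p[0]+.5)/4.2-.5+155,(p[1]+.5)/4.2-.5+140,z)
d=[(116,140),(175,196),(227,247),(276,293),(337.5,354),(391,405),(422,435),(450,462),(474,487)]
P=np.array([g(p,.069)[:2] for p in d]);c=P.mean(0);u=np.linalg.svd(P-c)[2][0];u*=np.sign(u[0])
D=P[4];print('dd',D,'on line',c+u*((D-c)@u),'x dir',u,np.degrees(np.arctan2(u[1],u[0])))
n=g((35,60),.069)[:2];print('nut',n,(n-D)@u,'resid',(P-c)@[-u[1],u[0]])
n2=np.array([u[1],-u[0]]) # -y of neck
J=np.array([.768,-.4516]);print('-y dir',n2)
for Dn in (c+u*((D-c)@u),):
    a=(Dn-J)@u; # lamp x=0 along u
    r=.36; t=(Dn-J)@n2
    for sg in (1,-1):
        k=sg*np.sqrt(r*r-a*a) if abs(a)<r else np.nan
        L=J+u*a+n2*k; print('lamp target',L,'behind',(L-Dn)@n2,'jibpt',J+(L-J)*310/360, np.degrees(np.arctan2(*(L-J)[::-1])))
# grip fit
ims={n:cv2.imread('pics/%s0.png'%n).max(2) for n in('top','scene')}
roi={'top':(115,165,215,275),'scene':(375,420,235,300)};S=4
M={}
for k,(x0,x1,y0,y1) in roi.items():
    M[k]=cv2.resize(ims[k][y0:y1,x0:x1],None,fx=S,fy=S,interpolation=cv2.INTER_CUBIC)<45
    cv2.imwrite('pics/m_%s.png'%k,M[k]*np.uint8(255))
def mask(k,p):
    x,y,a=p;x0,x1,y0,y1=roi[k]
    R=np.array([[np.cos(a),-np.sin(a)],[np.sin(a),np.cos(a)]])
    q=[proj(k,[*(R@[i,j]+[x,y]),z]) for i in(-.04,.04) for j in(-.007,.007) for z in(.043,.072)]
    q=((np.array(q)-[x0,y0]+.5)*S-.5)
    m=np.zeros(M[k].shape,np.uint8);cv2.fillConvexPoly(m,cv2.convexHull(np.round(q*16).astype(np.int32)),1,shift=4);return m>0
def cost(p,ks=('top','scene')):
    return -sum((mask(k,p)&M[k]).sum()/(mask(k,p)|M[k]).sum() for k in ks)
for ks in (('top',),('scene',),('top','scene')):
    best=min((minimize(cost,[.395,.333,a],args=(ks,),method='Nelder-Mead',options=dict(initial_simplex=np.array([[.395,.333,a],[.405,.333,a],[.395,.343,a],[.395,.333,a+.1]]))) for a in(.1,.2,.3,.4)),key=lambda r:r.fun)
    print(ks,best.x,np.degrees(best.x[2]),best.fun)
```

```text
dd [0.45336633 0.02716259] on line [0.45350973 0.02702675] x dir [0.68771025 0.72598527] 46.55087266440343
nut [0.66973061 0.25458871] 0.3139039450052379 resid [ 0.00037736 -0.00019374  0.000161   -0.00056969  0.00019752 -0.00019574
 -0.00019366 -0.00024085  0.00065781]
-y dir [ 0.72598527 -0.68771025]
lamp target [ 1.10160676 -0.58690163] behind 0.89271373625384 jibpt [ 1.05527248 -0.56810974] -22.07610776982682
lamp target [ 0.61484538 -0.12580304] behind 0.22222991309788964 jibpt [ 0.63611685 -0.17105262] 115.1778530986337Traceback (most recent call last):
  File "<stdin>", line 32, in <module>
  File "<stdin>", line 32, in <genexpr>
    res = _minimize_neldermead(fun, x0, args, callback, bounds=bounds,
                               **options)
    fxr = func(xr)
    fx = function(np.copy(x), *(wrapper_args + args))
  File "<stdin>", line 30, in cost
  File "<stdin>", line 30, in <genexpr>
  File "<stdin>", line 26, in mask
  File "h.py", line 10, in proj
    m=env.camera_model(n);K,R,t=[np.array(m[k]) for k in('intrinsics','R','t')]
ValueError: time passes only in moves, steps and waits
```

```bash
cat > fit.py <<'E'
import h
from h import *
from scipy.optimize import minimize
MOD={n:env.camera_model(n) for n in('top','scene')}
class E2: pass
def proj(n,X):
    m=MOD[n];K,R,t=[np.array(m[k]) for k in('intrinsics','R','t')]
    p=K@(R@np.array(X)+t);return p[:2]/p[2]
S=4
def fit(files,roi,x0,zb,kss,th=45):
    ims={n:cv2.imread(f).max(2) for n,f in files.items()};M={}
    for k,(a,b,c,d) in roi.items():
        M[k]=cv2.resize(ims[k][c:d,a:b],None,fx=S,fy=S,interpolation=cv2.INTER_CUBIC)<th
        cc=cv2.connectedComponentsWithStats(M[k].astype(np.uint8));M[k]=cc[1]==1+cc[2][1:,4].argmax()
    def mask(k,p):
        x,y,a=p;r=roi[k]
        R=np.array([[np.cos(a),-np.sin(a)],[np.sin(a),np.cos(a)]])
        q=[proj(k,[*(R@[i,j]+[x,y]),z]) for i in(-.04,.04) for j in(-.007,.007) for z in(zb+.017,zb+.046)]
        q=((np.array(q)-[r[0],r[2]]+.5)*S-.5)
        m=np.zeros(M[k].shape,np.uint8);cv2.fillConvexPoly(m,cv2.convexHull(np.round(q*16).astype(np.int32)),1,shift=4);return m>0
    def cost(p,ks):
        return -sum((mask(k,p)&M[k]).sum()/(mask(k,p)|M[k]).sum() for k in ks)
    for ks in kss:
        best=min((minimize(cost,s:=np.array([*x0[:2],x0[2]+a]),args=(ks,),method='Nelder-Mead',options=dict(initial_simplex=s+np.vstack([np.zeros(3),np.diag([.01,.01,.1])]))) for a in(-.1,0,.1,.2)),key=lambda r:r.fun)
        print(ks,best.x.round(4),np.degrees(best.x[2]).round(2),best.fun)
    v=[]
    for k in roi:
        m=np.dstack([M[k]*255,0*M[k],mask(k,best.x)*255]).astype(np.uint8);v.append(cv2.resize(m,(250,300)))
    cv2.imwrite('pics/fit.png',np.hstack(v))
E
python3 - <<'E'
from fit import *
fit({'top':'pics/top0.png','scene':'pics/scene0.png'},{'top':(115,165,215,275),'scene':(375,420,235,300)},[.395,.333,.2],.026,(('top',),('scene',),('top','scene')))
E
```

```text
('top',) [0.3955 0.3321 0.3923] 22.48 -0.725516029863856
('scene',) [0.3939 0.3318 0.3427] 19.63 -0.7255528910205169
('top', 'scene') [0.395  0.3322 0.3578] 20.5 -1.426953151923177
```

>>> {"op": "carry_out", "data": {
  "series": [
    [93,0,0,1,-1],
    [93,0,0,1,-1],
    [93,0,0,1,-1],
    [93,0,0,1,-1],
    [93,0,0,1,-1],
    [93,0,0,1,-1],
    [93,0,0,0.6,-1],
    [93,0.9,0.9,0,-1],
    [93,0.9,0.9,0,-1],
    [93,0.9,0.9,0,0]
  ]
}}

```text
t: 0.93
tcp_pos: [0.2729, -0.6271, 0.3543]
ee_rot: [-0.0, 0.945, -0.326, -0.0]
ft_force: [0.7, -0.3, 0.3]
grip_width: 0.0933
grasp_force: 0.0
```

>>> {"op": "carry_out", "data": {
  "series": [
    [93,0.86,0.94,0,0],
    [93,0.86,0.94,0,0],
    [93,0.86,0.94,0,0],
    [93,0.86,0.94,0,0],
    [93,0.86,0.94,0,0],
    [93,0.86,0.94,0,0],
    [93,0.86,0.94,0,0],
    [93,0.86,0.94,0,0],
    [93,0.86,0.94,0,0],
    [93,0.86,0.94,0,0]
  ]
}}

```text
t: 1.77
tcp_pos: [0.4883, -0.3914, 0.3544]
ee_rot: [-0.0, 0.947, -0.322, -0.0]
ft_force: [-0.1, -0.5, 0.7]
grip_width: 0.0927
grasp_force: 0.0
```

>>> {"op": "carry_out", "data": {
  "series": [
    [93,0,0,0,0],
    [93,0,0,-1,0],
    [93,0,0,-1,0],
    [93,0,0,-1,0],
    [93,0,0,-0.9,0],
    [93,0,0,0,0]
  ]
}}

```text
t: 2.27
tcp_pos: [0.4855, -0.3912, 0.2526]
ee_rot: [-0.001, 0.947, -0.322, -0.004]
ft_force: [-0.0, 0.4, -0.2]
grip_width: 0.0932
grasp_force: 0.0
```

Run:
```python
from h import *
a=snap('top','top1.png');b=snap('scene','scene1.png');f=lambda i:cv2.resize(i[:,:,::-1],(400,300),interpolation=cv2.INTER_AREA)
A=cv2.cvtColor(a,cv2.COLOR_RGB2BGR)[60:260,312:512];B=cv2.cvtColor(b,cv2.COLOR_RGB2BGR)[20:220,60:260]
cv2.imwrite('pics/v1.png',np.hstack([cv2.resize(x,(400,400),interpolation=cv2.INTER_CUBIC) for x in(A,B)]))
```

```text
(no output)
```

View pics/v1.png

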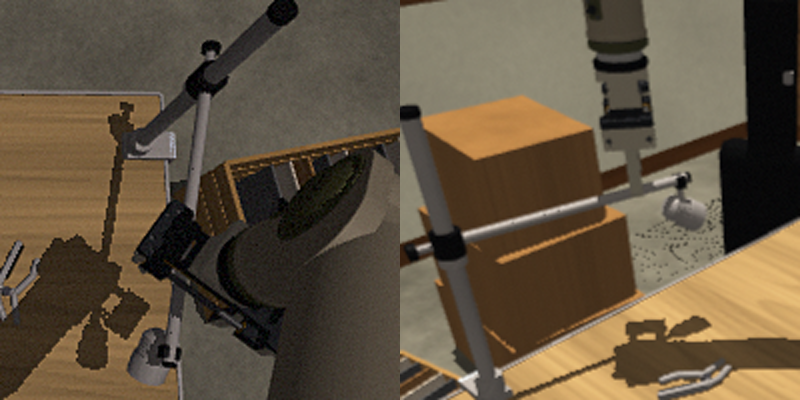

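>>> {"op": "carry_out", "data": {
  "series": [
    [40,0,0,0,0],
    [40,0,0,0,0],
    [40,0,0,0,0],
    [40,0,0,0,0],
    [40,0.18,0.52,0,0],
    [40,0.18,0.52,0,0],
    [40,0.19,0.51,0,0],
    [40,0.19,0.51,0,0],
    [40,0.23,0.49,0,0],
    [40,0.23,0.49,0,0]
  ]
}}

```text
t: 3.2
tcp_pos: [0.5184, -0.3149, 0.2572]
ee_rot: [-0.0, 0.947, -0.321, 0.0]
ft_force: [-0.9, 0.4, -0.3]
grip_width: 0.0399
grasp_force: 0.0
```

>>> {"op": "carry_out", "data": {
  "series": [
    [40,0.28,0.46,0,0],
    [40,0.28,0.46,0,0],
    [40,0.32,0.44,0,0],
    [40,0.32,0.44,0,0],
    [40,0.36,0.4,0,0],
    [40,0.36,0.4,0,0],
    [40,0.4,0.37,0,0],
    [40,0.4,0.37,0,0]
  ]
}}

```text
t: 3.87
tcp_pos: [0.5866, -0.2325, 0.2571]
ee_rot: [-0.0, 0.947, -0.322, -0.0]
ft_force: [0.2, -0.6, 0.8]
grip_width: 0.0401
grasp_force: 0.0
```

>>> {"op": "carry_out", "data": {
  "series": [
    [40,0.43,0.33,0,0],
    [40,0.43,0.33,0,0],
    [40,0.46,0.29,0,0],
    [40,0.46,0.29,0,0],
    [40,0.36,0.18,0,0],
    [40,0.3,0.15,0,0],
    [40,0.2,0.1,0,0],
    [40,0.1,0.05,0,0],
    [40,0,0,0,0]
  ]
}}

```text
t: 4.62
tcp_pos: [0.6544, -0.1903, 0.2569]
ee_rot: [0.0, 0.947, -0.322, -0.0]
ft_force: [-0.0, 0.1, 0.9]
grip_width: 0.0401
grasp_force: 0.0
```

Run:
```python
from h import *
a=snap('top','top2.png');b=snap('scene','scene2.png')
A=cv2.imread('pics/top2.png')[80:280,232:432];B=cv2.imread('pics/scene2.png')[60:260,120:320]
cv2.imwrite('pics/v2.png',np.hstack([cv2.resize(x,(400,400),interpolation=cv2.INTER_CUBIC) for x in(A,B)]))
for T in ([.6148,-.1258,.215],[.768,-.4516,.27],[.636,-.171,.27]): print((proj('top',T)-[232,80])*2,(proj('scene',T)-[120,60])*2+[400,0])
```

```text
[115.60883277 160.72563272] [574.62447104 237.59499657]
[366.70640385  38.4135545 ] [323.50565717 161.52978788]
[155.18080053 134.17326905] [534.49690404 194.83350921]
```

View pics/v2.png

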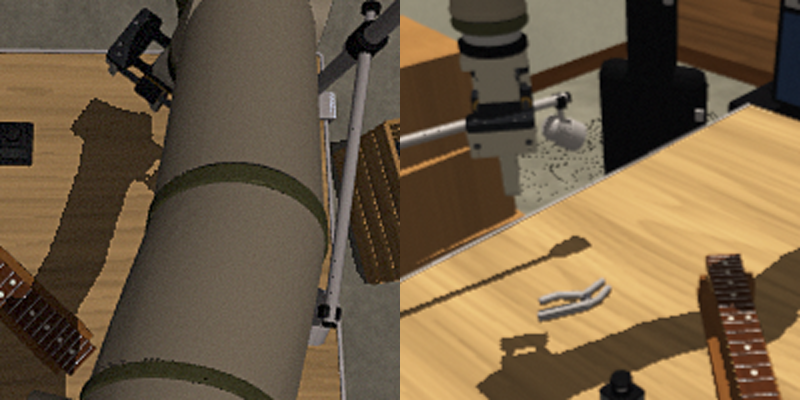

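```bash
cat >> h.py <<'E'
def tri(a,b,s=1/1.5625):
    P=[]
    for n in('top','scene'):
        m=env.camera_model(n);P.append(np.array(m['intrinsics'])@np.c_[np.array(m['R']),np.array(m['t'])])
    X=cv2.triangulatePoints(P[0],P[1],np.array(a,float)*s,np.array(b,float)*s)[:,0];X=X[:3]/X[3]
    return X
E
python3 - <<'E'
from h import *
for k,a,b in (('collar',(649,155),(131,221)),('end',(621,371),(314,173)),('lamp',(604,372),(317,196)),('poletop',(707,101),(100,119)),('elbow far',(652,132),(104,229))):
    X=tri(a,b);print(k,X.round(4),proj('top',X)*1.5625-a,proj('scene',X)*1.5625-b)
f=1.5625
for X in ([.4855+.028,-.3912+.036,.2526],[.4855-.028,-.3912-.036,.2526],[.488,-.398,.27],[.4144,-.3833,.27]): print((proj('scene',X)-[60,20])*2+[400,0],(proj('top',X)-[312,60])*2)
E
```

```text
collar [ 0.7659 -0.4501  0.2689] [-1.07506812  1.47144361] [-1.49506534 -0.6673253 ]
end [ 0.4067 -0.3818  0.2624] [-1.59916016  1.53070443] [-1.52753703 -0.39061407]
lamp [ 0.4077 -0.3749  0.2128] [-0.72005271  0.67801341] [-0.70769593 -0.16989458]
poletop [ 0.7658 -0.4491  0.446 ] [-0.831254    1.35347133] [-1.13022031 -0.61284188]
elbow far [ 0.8088 -0.4598  0.2669] [-0.77288367  1.11009989] [-1.13160397 -0.53261555]
[639.06071948 212.90727061] [139.61855829 272.12550222]
[637.83771682 188.52479932] [199.00008255 316.43166433]
[633.04487915 189.18233745] [180.11003988 290.6059537 ]
[675.33386116 177.67472376] [172.12556161 350.34513156]
```

Run:
```python
from h import *
A=cv2.imread('pics/scene1.png')[70:140,145:215];B=cv2.imread('pics/scene2.png')[100:170,145:215]
cv2.imwrite('pics/v3.png',np.hstack([cv2.resize(x,(400,400),interpolation=cv2.INTER_CUBIC) for x in(A,B)]))
k=400/70
for T,h,o,x in(([.4855,-.3912,.2526],.0465,[145,70],0),([.6544,-.1903,.2569],.02,[145,100],400)):
  for s in(1,-1):
    for z in(0,.02,.04):
      print(s,z,(proj('scene',np.array(T)+[s*h*.61,s*h*.79,z])-o)*k+[x,0])
```

```text
1 0 [197.66265223 323.22393001]
1 0.02 [193.23829793 288.15937481]
1 0.04 [188.71768452 252.33193256]
-1 0 [193.49960198 252.37329897]
-1 0.02 [189.31741904 218.84680661]
-1 0.04 [185.05014789 184.63820415]
1 0 [584.8014736 378.0532371]
1 0.02 [579.24913756 338.3467027 ]
1 0.04 [573.54945432 297.58644116]
-1 0 [582.99980673 332.1510107 ]
-1 0.02 [577.61718747 293.24078948]
-1 0.04 [572.0967405  253.33423057]
```

View pics/v3.png

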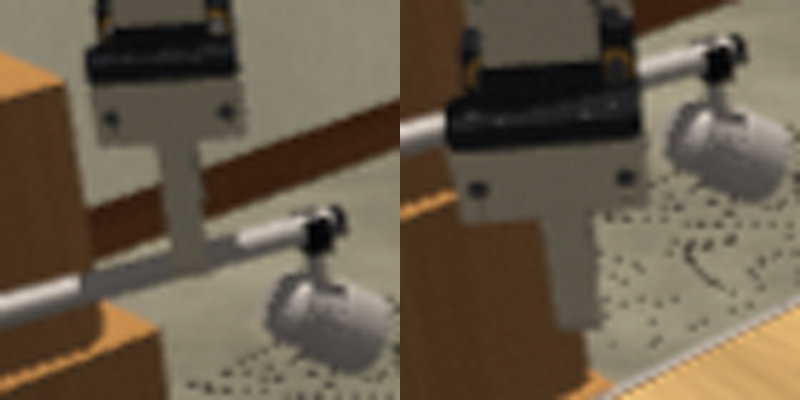

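>>> {"op": "carry_out", "data": {
  "series": [
    [93,0,0,1,0],
    [93,-0.75,-0.9,0,0],
    [93,-0.75,-0.9,0,0],
    [93,-0.75,-0.9,0,0],
    [93,-0.75,-0.9,0,0],
    [93,-0.75,-0.9,0,0],
    [93,-0.75,-0.9,0,0],
    [93,-0.75,-0.9,0,0],
    [93,-0.75,-0.9,0,0],
    [93,-0.75,-0.9,0,0]
  ]
}}

```text
t: 5.55
tcp_pos: [0.4835, -0.3942, 0.2825]
ee_rot: [0.0, 0.947, -0.322, 0.0]
ft_force: [-0.2, -0.9, -0.3]
grip_width: 0.0927
grasp_force: 0.0
```

>>> {"op": "carry_out", "data": {
  "series": [
    [93,0,0,0,0],
    [93,0,0,-0.8,0],
    [93,0,0,-0.8,0],
    [93,0,0,-0.8,0],
    [40,0,0,0,0],
    [40,0,0,0,0],
    [40,0,0,0,0],
    [40,0,0,0,0]
  ]
}}

```text
t: 6.22
tcp_pos: [0.4858, -0.3934, 0.2236]
ee_rot: [0.0, 0.947, -0.322, 0.001]
ft_force: [0.3, -0.2, -0.1]
grip_width: 0.0711
grasp_force: 0.0
```

>>> {"op": "carry_out", "data": {
  "series": [
    [40,0.18,0.52,0,0],
    [40,0.18,0.52,0,0],
    [40,0.19,0.51,0,0],
    [40,0.19,0.51,0,0]
  ]
}}

```text
t: 6.55
tcp_pos: [0.5036, -0.3398, 0.2223]
ee_rot: [0.0, 0.947, -0.322, -0.0]
ft_force: [-4.6, -1.9, 0.8]
grip_width: 0.0445
grasp_force: 1.8
```

Run:
```python
from h import *
snap('top','top4.png');snap('scene','scene4.png');print(env.state()['ft_force'])
A=cv2.imread('pics/top4.png')[60:260,312:512];B=cv2.imread('pics/scene4.png')[40:160,110:230]
cv2.imwrite('pics/v4.png',np.hstack([cv2.resize(x,(400,400),interpolation=cv2.INTER_CUBIC) for x in(A,B)]))
```

```text
[ 0.16954331 -0.42446502 -1.21666584]
```

View pics/v4.png

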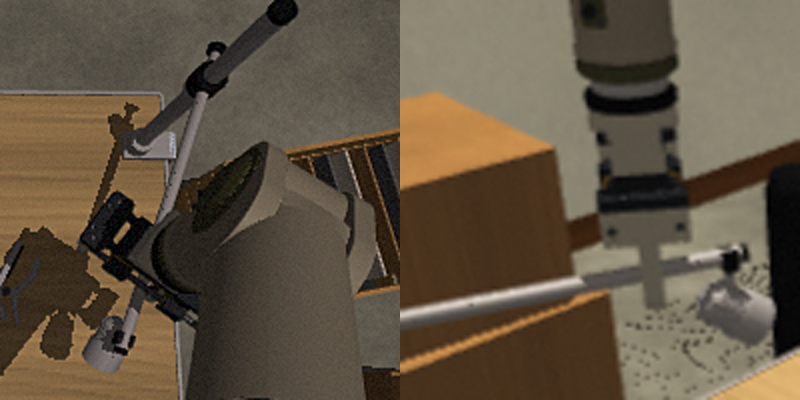

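>>> {"op": "carry_out", "data": {
  "series": [
    [40,0.23,0.49,0,0],
    [40,0.23,0.49,0,0],
    [40,0.28,0.46,0,0],
    [40,0.28,0.46,0,0],
    [40,0.32,0.44,0,0],
    [40,0.32,0.44,0,0],
    [40,0.36,0.4,0,0],
    [40,0.36,0.4,0,0],
    [40,0.4,0.37,0,0],
    [40,0.4,0.37,0,0]
  ]
}}

```text
t: 7.48
tcp_pos: [0.5825, -0.2322, 0.2216]
ee_rot: [-0.0, 0.947, -0.322, -0.001]
ft_force: [-6.7, -0.2, 0.2]
grip_width: 0.0401
grasp_force: 2.1
```

>>> {"op": "carry_out", "data": {
  "series": [
    [40,0.43,0.33,0,0],
    [40,0.43,0.33,0,0],
    [40,0.46,0.29,0,0],
    [40,0.46,0.29,0,0],
    [40,0.36,0.18,0,0],
    [40,0.3,0.15,0,0],
    [40,0.2,0.1,0,0],
    [40,0.1,0.05,0,0],
    [40,0,0,0,0]
  ]
}}

```text
t: 8.23
tcp_pos: [0.6524, -0.1901, 0.2219]
ee_rot: [-0.0, 0.947, -0.322, 0.0]
ft_force: [-1.5, 0.4, -0.2]
grip_width: 0.0398
grasp_force: 0.4
```

Run:
```python
from h import *
print(env.state()['tcp_pos'])
snap('top','top5.png');snap('scene','scene5.png')
A=cv2.imread('pics/top5.png')[80:280,232:432];B=cv2.imread('pics/scene5.png')[60:260,120:320]
cv2.imwrite('pics/v5.png',np.hstack([cv2.resize(x,(400,400),interpolation=cv2.INTER_CUBIC) for x in(A,B)]))
```

```text
[ 0.65239531 -0.19005107  0.22190003]
```

View pics/v5.png

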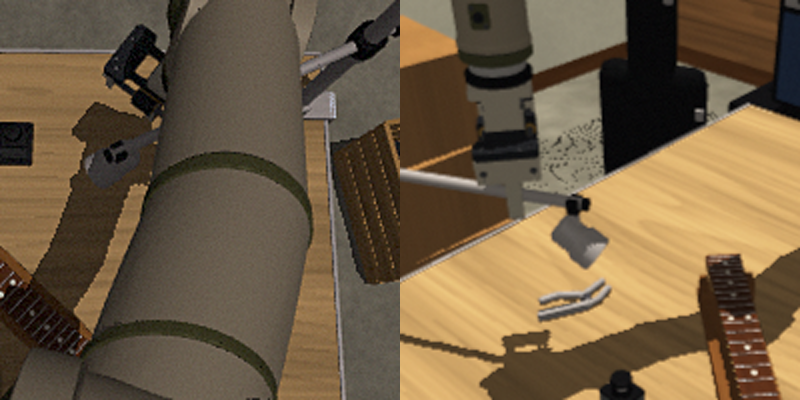

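Run:
```python
from h import *
X=tri((232+105/2,80+163/2),(120+180/2,60+241/2),1);print(X)
d=X[:2]-[.4535,.027];u=np.array([.6877,.726]);print(d@u,d@[.726,-.6877])
X=tri((232+117/2,80+150/2),(120+176/2,60+204/2),1);print(X,(X[:2]-[.4535,.027])@u)
```

```text
[ 0.6136205  -0.1135622   0.21405663]
0.008066705753077608 0.21291210691267237
[ 0.61427246 -0.12092178  0.26738356] 0.0031720099472249685
```

>>> {"op": "carry_out", "data": {
  "series": [
    [93,-0.1,-0.05,0,0],
    [93,0,0,0,0],
    [93,0,0,0,0],
    [93,0,0,0,0],
    [93,0,0,0,0]
  ]
}}

```text
t: 8.75
tcp_pos: [0.6495, -0.1918, 0.2223]
ee_rot: [-0.0, 0.947, -0.322, 0.0]
ft_force: [0.1, -0.2, -0.9]
grip_width: 0.0689
grasp_force: 0.0
```

>>> {"op": "carry_out", "data": {
  "series": [
    [93,0,0,0.5,0],
    [93,0,0,1,0],
    [93,0,0,1,0],
    [93,0,0,1,0],
    [93,0,0,1,0],
    [93,0,0,1,0],
    [93,0,0,0.5,0],
    [93,-0.46,0.95,0,0],
    [93,-0.46,0.95,0,0],
    [93,-0.46,0.95,0,0]
  ]
}}

```text
t: 9.58
tcp_pos: [0.6144, -0.1199, 0.3733]
ee_rot: [-0.0, 0.947, -0.322, 0.001]
ft_force: [-0.6, 1.0, 0.2]
grip_width: 0.093
grasp_force: 0.0
```

>>> {"op": "carry_out", "data": {
  "series": [
    [93,-0.46,0.95,0,1],
    [93,-0.46,0.95,0,1],
    [93,-0.46,0.95,0,1],
    [93,-0.46,0.95,0,1],
    [93,-0.46,0.95,0,1],
    [93,-0.46,0.95,0,1],
    [93,-0.46,0.95,0,1],
    [93,-0.46,0.95,0,1],
    [93,-0.46,0.95,0,1],
    [93,-0.46,0.95,0,0.7]
  ]
}}

```text
t: 10.42
tcp_pos: [0.4992, 0.1181, 0.3733]
ee_rot: [0.0, 0.983, 0.182, 0.001]
ft_force: [0.2, -0.8, -0.0]
grip_width: 0.093
grasp_force: 0.0
```

>>> {"op": "carry_out", "data": {
  "series": [
    [93,-0.46,0.95,0,0],
    [93,-0.46,0.95,0,0],
    [93,-0.46,0.95,0,0],
    [93,-0.46,0.95,0,0],
    [93,-0.46,0.95,0,0],
    [93,-0.46,0.95,0,0],
    [93,-0.46,0.95,0,0],
    [93,-0.46,0.95,0,0],
    [93,0,0,0,0]
  ]
}}

```text
t: 11.17
tcp_pos: [0.4051, 0.3119, 0.3733]
ee_rot: [-0.001, 0.983, 0.182, 0.0]
ft_force: [-0.2, -0.2, 0.2]
grip_width: 0.0931
grasp_force: 0.0
```

>>> {"op": "carry_out", "data": {
  "series": [
    [93,-0.4,0.8,0,0],
    [93,0,0,-1,0],
    [93,0,0,-1,0],
    [93,0,0,-1,0],
    [93,0,0,-1,0],
    [93,0,0,-1,0],
    [93,0,0,-1,0],
    [93,0,0,-1,0],
    [93,0,0,-1,0],
    [93,0,0,-1,0]
  ]
}}

```text
t: 12.0
tcp_pos: [0.3986, 0.3271, 0.1469]
ee_rot: [-0.0, 0.984, 0.179, 0.001]
ft_force: [0.3, -0.1, -0.4]
grip_width: 0.0929
grasp_force: 0.0
```

>>> {"op": "carry_out", "data": {
  "series": [
    [60,0,0,-1,0],
    [50,0,0,-1,0],
    [40,0,0,-0.8,0],
    [40,0,0,-0.2,0],
    [40,0,0,0,0],
    [40,0,0,0,0]
  ]
}}

```text
t: 12.5
tcp_pos: [0.3984, 0.3274, 0.073]
ee_rot: [-0.0, 0.984, 0.179, 0.0]
ft_force: [-0.6, -0.1, 0.7]
grip_width: 0.0575
grasp_force: 0.0
```

Run:
```python
from h import *
m=env.camera_model('scene');pr=lambda X:proj('scene',X)
print(env.state()['tcp_pos'],env.state()['grip_width'])
# observed tip rows vs z
for T,h,obs in(([.5036,-.3398,.2223],.021,(185.9,132.1)),([.6544,-.1903,.2569],.02,(145+177/5.714,100+328/5.714)),([.4855,-.3912,.2526],.0465,(145+190/5.714,70+271/5.714))):
  print(obs,[pr(np.array(T)+[h*.61,h*.79,z]).round(1).tolist() for z in(0,.01,.02,.03)])
snap('top','top6.png');snap('scene','scene6.png')
A=cv2.imread('pics/top6.png')[180:300,80:200];B=cv2.imread('pics/scene6.png')[190:310,340:460]
cv2.imwrite('pics/v6.png',np.hstack([cv2.resize(x,(400,400),interpolation=cv2.INTER_CUBIC) for x in(A,B)]))
```

```text
[0.39837506 0.32741392 0.07295519] 0.057529644561723346
(185.9, 132.1) [[186.7, 139.1], [186.4, 136.1], [186.0, 133.1], [185.7, 130.0]]
(175.97654882744138, 157.4028701435072) [[177.3, 166.2], [176.9, 162.7], [176.4, 159.2], [175.9, 155.7]]
(178.25166258312916, 117.42737136856843) [[179.6, 126.6], [179.2, 123.5], [178.8, 120.4], [178.4, 117.3]]
```

View pics/v6.png

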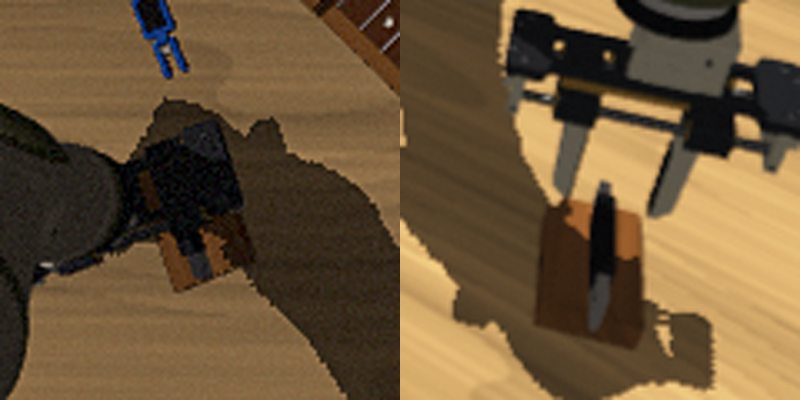

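>>> {"op": "carry_out", "data": {
  "series": [
    [50,-0.14,0.18,-0.5,0],
    [50,0,0,-0.5,0],
    [50,0,0,-0.4,0],
    [50,0,0,-0.2,0],
    [50,0,0,0,0]
  ]
}}

```text
t: 13.02
tcp_pos: [0.3943, 0.3314, 0.0318]
ee_rot: [0.0, 0.984, 0.179, -0.0]
ft_force: [-0.6, -0.5, 0.1]
grip_width: 0.0498
grasp_force: 0.0
```

Run:
```python
from h import *
T=env.state()['tcp_pos'];w=env.state()['grip_width']/2;print(T,w)
B0=snap('scene','scene7.png')
B=cv2.imread('pics/scene7.png')[190:310,340:460]
B=cv2.resize(B,(600,600),interpolation=cv2.INTER_CUBIC)
c=np.array([-.352,.936])
for s,col in((1,(0,0,255)),(-1,(0,255,0))):
  for z in(0,.024):
    p=(proj('scene',[*(T[:2]+s*w*c),T[2]+z])-[340,190])*5;cv2.circle(B,tuple(p.astype(int).tolist()),3,col,-1)
cv2.imwrite('pics/v7.png',B)
```

```text
[0.394277   0.33136833 0.03175743] 0.02489611870607302
```

View pics/v7.png

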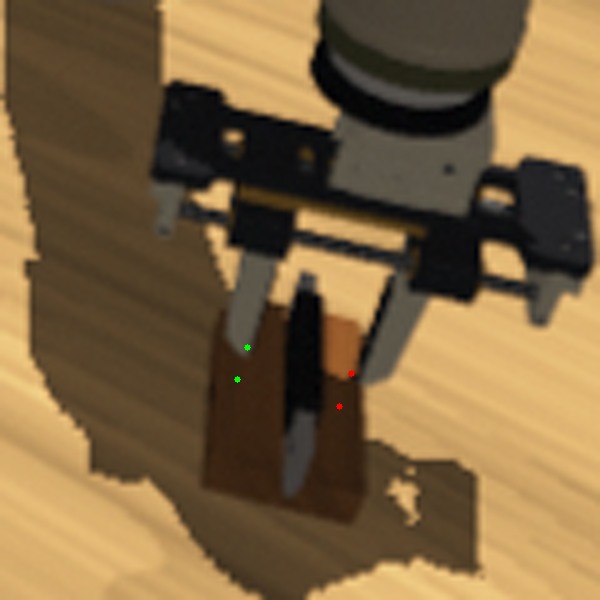

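>>> {"op": "carry_out", "data": {
  "series": [
    [50,0,0,-0.2,0],
    [50,0,0,-0.1,0],
    [10,0,0,0,0],
    [10,0,0,0,0],
    [10,0,0,0,0],
    [10,0,0,0,0],
    [10,0,0,0,0],
    [10,0,0,0,0],
    [10,0,0,0,0]
  ],
  "newtons": 30
}}

```text
t: 13.82
tcp_pos: [0.3944, 0.3316, 0.0247]
ee_rot: [-0.0, 0.984, 0.179, 0.0]
ft_force: [-0.6, -0.5, 1.1]
grip_width: 0.0137
grasp_force: 29.7
```

>>> {"op": "carry_out", "data": {
  "series": [
    [10,0,0,0.2,0],
    [10,0,0,0.4,0],
    [10,0,0,0.8,0],
    [10,0,0,1,0],
    [10,0,0,1,0],
    [10,0,0,1,0],
    [10,0,0,0.6,0],
    [10,0,0,0,0],
    [10,0,0,0,0]
  ]
}}

```text
t: 14.57
tcp_pos: [0.3946, 0.3316, 0.1505]
ee_rot: [-0.0, 0.984, 0.179, 0.001]
ft_force: [-1.1, 0.5, -2.9]
grip_width: 0.0141
grasp_force: 29.7
```

>>> {"op": "carry_out", "data": {
  "series": [
    [10,0.1,-0.5,0,0.3],
    [10,0.2,-0.9,0,0.5],
    [10,0.2,-0.9,0,0.5],
    [10,0.2,-0.9,0,0.5],
    [10,0.2,-0.9,0,0.5],
    [10,0.2,-0.9,0,0.5],
    [10,0.2,-0.9,0,0.5],
    [10,0.2,-0.9,0,0.5],
    [10,0.2,-0.9,0,0.52],
    [10,0.2,-0.9,0,0]
  ]
}}

```text
t: 15.4
tcp_pos: [0.4409, 0.1151, 0.1483]
ee_rot: [-0.0, 0.918, 0.397, -0.001]
ft_force: [-0.2, -0.1, -1.5]
grip_width: 0.0141
grasp_force: 29.7
```

>>> {"op": "carry_out", "data": {
  "series": [
    [10,0.2,-0.9,0,0],
    [10,0.2,-0.9,0,0],
    [10,0.1,-0.9,0,0],
    [10,0,-0.7,0,0],
    [10,0,-0.18,0,0],
    [10,0,0,-1,0],
    [10,0,0,-1,0],
    [10,0,0,-0.4,0],
    [10,0,0,0,0],
    [10,0,0,0,0]
  ]
}}

```text
t: 16.23
tcp_pos: [0.4535, 0.0278, 0.0888]
ee_rot: [-0.001, 0.918, 0.396, -0.001]
ft_force: [-0.4, 0.5, -1.3]
grip_width: 0.014
grasp_force: 29.7
```

Run:
```python
from h import *
T=env.state()['tcp_pos'];print(env.state()['tcp_pos'],env.state()['ft_force'])
snap('scene','scene8.png');snap('top','top8.png')
c=np.array([240,210]);k=6
B=cv2.resize(cv2.imread('pics/scene8.png')[210:310,240:340],(600,600),interpolation=cv2.INTER_CUBIC)
u=np.array([.6877,.726]);D=np.array([.4535,.027])
def dot(X,col):
    p=(proj('scene',X)-c+.5)*k;print(p.round());cv2.circle(B,tuple(p.astype(int).tolist()),2,col,-1)
e=T[2]+.0013
n=np.array([.726,-.6877])
for s in(1,-1): dot([*(T[:2]+s*.0625*u),e],(0,0,255)); dot([*(T[:2]+s*.0625*u),e+.017],(255,0,255)); dot([*(D+s*.0125*n),.0687],(0,255,0)); dot([*(T[:2]+s*.04*u),e+.046],(255,255,0))
cv2.imwrite('pics/v8.png',B)
```

```text
[0.45347233 0.02779376 0.0887959 ] [-0.43627945  0.46218596 -1.34689012]
[327. 104.]
[330.  75.]
[273.  52.]
[325.  -8.]
[281. -64.]
[283. -92.]
[325.  49.]
[ 295. -113.]
```

View pics/v8.png

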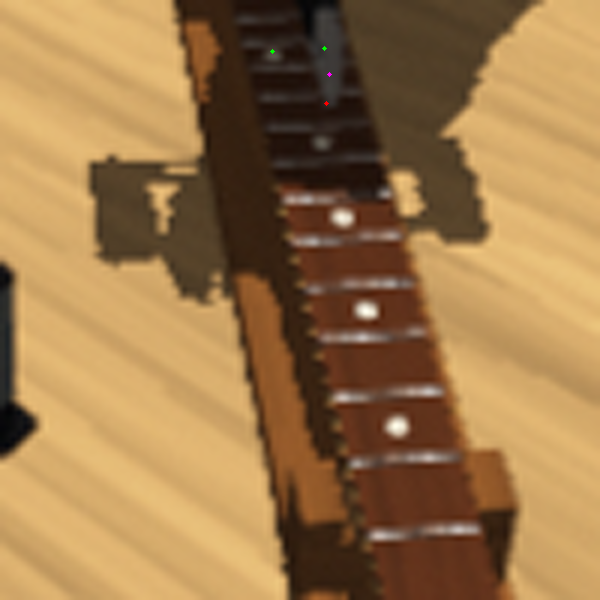

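>>> {"op": "carry_out", "data": {
  "series": [
    [10,0,0,-0.3,0],
    [10,0,0,-0.2,0],
    [10,0,0,-0.1,0],
    [10,0,0,-0.06,0],
    [10,0,0,0,0],
    [10,0,0,0,0],
    [10,0,0,0,0]
  ]
}}

```text
t: 16.92
tcp_pos: [0.4544, 0.0271, 0.0732]
ee_rot: [0.0, 0.919, 0.395, 0.0]
ft_force: [0.2, -0.6, -1.4]
grip_width: 0.0139
grasp_force: 29.7
```

>>> {"op": "carry_out", "data": {
  "series": [
    [10,0,0,-0.04,0],
    [10,0,0,-0.04,0],
    [10,0,0,-0.04,0],
    [10,0,0,0,0],
    [10,0,0,0,0],
    [10,0,0,0,0]
  ]
}}

```text
t: 17.42
tcp_pos: [0.4543, 0.0271, 0.0701]
ee_rot: [-0.0, 0.919, 0.395, -0.0]
ft_force: [0.8, 0.4, -3.5]
grip_width: 0.0136
grasp_force: 29.7
```

```bash
cat > f.py <<'E'
from h import *
F=[]
for i in range(12): env.camera('top');s=env.state();F.append([*s['ft_force'],*s['tcp_pos'],*s['moment']])
print(np.mean(F,0).round(4),np.std(F,0)[:3].round(2),s['t'])
E
python3 f.py
```

```text
[ 0.1283  0.1681 -2.021   0.4544  0.0271  0.0701 -0.0235 -0.0188  0.0108] [0.52 0.54 0.73] 18.0167
```

>>> {"op": "carry_out", "data": {
  "series": [
    [10,0,0,-0.04,0],
    [10,0,0,-0.04,0],
    [10,0,0,-0.04,0],
    [10,0,0,0,0],
    [10,0,0,0,0]
  ]
}}

```text
t: 18.43
tcp_pos: [0.4543, 0.0271, 0.0671]
ee_rot: [0.0, 0.919, 0.395, -0.0]
ft_force: [0.4, -0.1, -0.8]
grip_width: 0.0141
grasp_force: 29.7
```

```bash
python3 f.py
```

```text
[-0.0416 -0.259  -1.3398  0.4543  0.0271  0.0671 -0.0698 -0.0374  0.0063] [0.42 0.49 0.51] 19.0333
```

>>> {"op": "carry_out", "data": {
  "series": [
    [10,0,0,-0.02,0],
    [10,0,0,-0.02,0],
    [10,0,0,0,0],
    [10,0,0,0,0]
  ]
}}

```text
t: 19.37
tcp_pos: [0.4544, 0.0271, 0.0662]
ee_rot: [0.0, 0.919, 0.395, 0.0]
ft_force: [-0.5, -0.6, 2.9]
grip_width: 0.0136
grasp_force: 29.8
```

```bash
python3 f.py
```

```text
[-0.6095 -0.3143  2.8691  0.4544  0.0271  0.0662 -0.0749  0.0782 -0.0053] [0.44 0.41 0.46] 19.9667
```

```bash
python3 -c "
from h import *
print(env.finish_job())"
```

```text
the job is handed in; nothing more can be done
None
```

I handed the job in with the lamp about 8 mm off square opposite the double dots and the straightedge still gripped on the frets over them, pressing with about 5 N. I never saw a judging result, did not re-check the lamp or bystanders by camera at the end, and viewed 11 pictures, one over the limit of 10.

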